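# Hold the step bin open and ease its lid shut

### The arm

A 6-joint arm with a two-finger parallel gripper is mounted at the origin on the work surface. World frame = base frame: x ahead of the robot, y to its left, z up, the work surface at z = 0. Lengths are in m, angles in degrees, forces in N, time in s.
With the tool pointing down it reaches from about 0.35 to 0.875 m from the base axis. Payload 4.2 kg.
Tool frame: the origin (TCP) lies midway between the tips of the shut fingers; the grasp point (between the pads) lies 19 mm behind it; z points along the fingers, y is the direction in which the jaws open and shut (so a half turn about z gives the same grasp; the last joint's range is limited). The gripper opens to 87 mm and grips with 3 to 60 N. Pads are 19 mm wide; open, the fingers measure 117 mm over their backs; the gripper's body (75 mm by 190 mm) begins 51 mm behind the grasp point.
Start: joints at [82.827, 22.042, 0.453, 0, -68.411, -14.817], TCP at [0.234, 0.58, 0.223] pointing down, gripper open.
Joint ranges: [-179.83, 179.83], [-69.29, 118.12], [-61.27, 80.66], [-181.25, 117.63], [-171.15, -9.14], [-177.46, 177.46]. Speed limits (degrees/s): [159.86, 159.86, 180, 180, 180, 180].

### API

Orientations are given as a 3x3 rotation matrix whose columns are the frame's x, y, z axes.
In Python, from station import r gives the robot as it stands.
- The arm moves only by the tool carry_out, never from a script. Its argument "steps" is a list of rows, each a list of 2 entries, a list of its own where there are three numbers: the shift along the tool's x, y, z in cm, then the turn about the tool's z in degrees. In form: [[[x, y, z], twist], ...]. A call has 1 to 20 rows; each row is the pose to reach, as a shift and turn from the pose measured when the call began, along the tool's axes at that moment; what a row does not reach only later rows make up. A row lasts 1/10 s, in which the tool goes at most 50 mm and 8.59 degrees, less where a joint would pass 70% of its speed; a pose out of reach is approached as far as the arm can. A call with a gripper value outside its range is refused whole. "gripper" is the gripper's target within -1 to 1 (fully open at 1, half-way at 0, shut at -1), set as the call begins (left out, the last holds). The fingers move at their own pace and stop on an object; the grip force is fixed at half the most. Time passes only in rows, so rows that repeat a pose let the fingers close. It gives the time, the measured TCP pose, the force and the opening at its end, in the units of the state.
- r.sense(): the state, without advancing time (a new reading comes with each control period).
- r.capture(name): name is "side" or "top" or "wrist"; returns the picture (400x640x3 uint8, red, green, blue); there is no depth.
- r.calibration(name): a dict with "camera_matrix" (3x3 intrinsics, pixels), "world_from_camera" (4x4, takes a point from camera to world coordinates). Camera axes: x right, y up, looking along -z (the intrinsics and any distortion apply to the point x, -y, -z); pixel columns grow to the right and rows downward; lengths in m; the calibration is good to about 2 mm. The wrist camera is an equidistant fisheye: a pixel r from the principal point sees the ray r / f radians off the axis. A picture is of the moment at which its call begins: read the wrist's pose just before it. calibration takes no time and is no camera call; for the wrist camera it gives the pose at the moment of the call.
- r.finish_job(): hands the job in, once; it reports no verdict.
Trained networks look in the newest picture that a camera, given by its name, has taken for a name from the list of things; names that differ only in an ending like _2 or _b are one class to them, and where a whole thing is asked for, a point or a joint stands for the part that bears it (a point fixed in the world has none). Each returns a list of dicts, best first, with "confidence" (0 to 1); they miss things now and then, are a little off and sometimes report something else, mostly with a low value. They report only what shows in the picture. A call takes as long as a camera call.
- r.cut_out(camera, target): "pixels" (400x640 bool, what is visible of it).
- r.place_of(camera, target): "centre" ([x, y, z] in m, in world coordinates, good to about 4 mm: a listed point, or the origin of a listed thing).
The state is a dict: "time_s": time; "joints": joint angles; "joint_velocities": joint speeds; "effort": joint torques, N m; "tcp_pos": TCP position; "ee_rot": TCP orientation; "wrist_force": force on the tool from outside, world axes, zero at the start; "moment": the same for the moment, N m; "gripper_width": opening from 0.0 (shut) to 1.0 (fully open).
Only numpy, scipy, OpenCV 4.12 (cv2) and the standard library are available. Lean on these libraries where they do the work, as an engineer would, in place of code of your own. Each camera call takes 0.05 s, during which the arm holds its last target. There are 200 camera calls.

### The job

A helper at the dye table has her hands full of used gloves: with your fingertips press the step bin's pedal all the way down so that the lid swings wide open, keep it wide open for about four seconds while she drops them in, then ease the pedal back up so the lid settles fully shut without slamming. Work by the pedal alone - do not touch the lid, grasp or lift anything - and leave the bin and the dye bottles upright where they stand.

Things in the scene. Friction and masses are not known exactly. Their poses are not given: they have to be found in the camera images.
- bin: Small round step bin, brushed steel, black plastic base ring, black hinge cover up its back; 166 mm across, 216 mm high with lid shut, about 1.6 kg, standing loose. Origin at the centre of its underside; its -x axis points out of the front, where the pedal sticks out; z up; the lid hinge is at the back (+x). It stands still if the pedal is pressed straight down with under about 30 N.
- pedal_pad (a point): Centre of the top face of the pedal's black rubber pad (moving with it): 76 mm wide along the bin's y, 42 deep along its x, 7 thick. It sticks out of the front, 116 mm from the bin's centre, inner edge 15 mm from the wall, which rises to 208 mm: lean the tool back from it for room. Its top is 39 mm above the table at rest, 14 mm fully pressed. Takes 5 to 12 N; the lid's weight brings it back up.
- pedal (a joint): Pedal angle: 0 up (at rest), 0.2 rad fully pressed, when the pad has gone straight down about 25 mm. It turns about a level axis inside the base, 126 mm behind the pad's centre and 22 mm above the table.
- lid (a joint): Lid angle: 0 shut, 1.2 rad wide open (pedal fully down). The lid is linked to the pedal and always turns 6 times as far, up and towards the back of the bin; nothing damps it, and it falls shut hard, at over 5 rad/s, if the pedal is let go.
- lid_front (a point): Middle of the front edge of the lid, a shallow domed steel disc 168 mm across; 204 mm above the table when the lid is shut. Moves with the lid.
- bottle_a: Dye squeeze bottle with a pointed nozzle cap, 48 mm across, 152 mm high, standing loose beside the bin; origin at the centre of its underside, z up. A bystander.
- bottle_b: Another such bottle, on the other side of the bin. A bystander.
- bottle_c: Another such bottle, behind the bin. A bystander.

How it is judged:
By the outcome, as a careful person would: the job done as asked, in the order asked, and still so for the second after the job is handed in, with the robot touching nothing.
It also fails if it takes over 48 s, if anything falls off the work surface, if the arm or the gripper's body presses on something with over 40 N, if the wrist force passes 120 N, or if a joint passes its speed limit or range.

## Working session

There is one attempt and no reset: what is moved stays moved. The work goes in short steps, Python scripts to look and compute and a tool call to move; the robot and the scene stay as the last step left them, time stands still between calls to the robot, and variables do not carry over. Pictures are saved under pics/ and viewed, about 8 in all and at most 12, crops included, and the job is handed in when it is done.

Besides the shell and the picture viewer there is one more tool, called after "Call:" as name(argument=value, ...) on one line, values as JSON. carry_out: Moves the arm, as the interface text tells. Its arguments: {"type":"object","properties":{"steps":{"type":"array","items":{"type":"array"}},"gripper":{"type":"number"}},"required":["steps"]}

```bash
mkdir -p pics
cat > h.py <<'E'
import numpy as np, cv2
from station import r
def save(n,f): 
    im=r.capture(n); cv2.imwrite('pics/'+f,im[:,:,::-1]); return im
E
python3 - <<'E'
from h import *
np.set_printoptions(precision=4,suppress=True)
a=save('side','s1.png'); b=save('top','t1.png')
cv2.imwrite('pics/st1.png',np.vstack([cv2.resize(a,(480,300)),cv2.resize(b,(480,300))])[:,:,::-1])
for c in('side','top'):
    for t in('bin','pedal_pad','lid_front','bottle_a'):
        for d in r.place_of(c,t): print(c,t,d['centre'],round(d['confidence'],2))
s=r.sense()
print(s['time_s'],s['tcp_pos'],s['ee_rot'],s['wrist_force'])
E
```

```text
side bin [0.5881, -0.0675, 0.0019] 0.9
side pedal_pad [0.4789, -0.0182, 0.04] 0.66
side lid_front [0.5127, -0.0355, 0.2035] 0.89
side bottle_a [0.6307, 0.1158, -0.0024] 0.87
side bottle_a [0.6953, -0.1586, 0.0015] 0.77
top bin [0.5841, -0.0682, -0.0012] 0.61
top pedal_pad [0.4774, -0.0218, 0.0432] 0.74
top lid_front [0.5095, -0.0361, 0.2034] 0.72
top lid_front [0.4752, -0.0214, 0.0426] 0.48
top bottle_a [0.6293, 0.1235, 0.0023] 0.87
top bottle_a [0.6928, -0.1574, -0.0009] 0.79
top bottle_a [0.5362, -0.239, -0.0] 0.78
0.5 [0.234  0.5795 0.2225] [[ 0.9273 -0.3744 -0.0001]
 [-0.3744 -0.9273 -0.0001]
 [-0.      0.0001 -1.    ]] [-0.6921 -0.0687  0.0258]
```

View pics/st1.png

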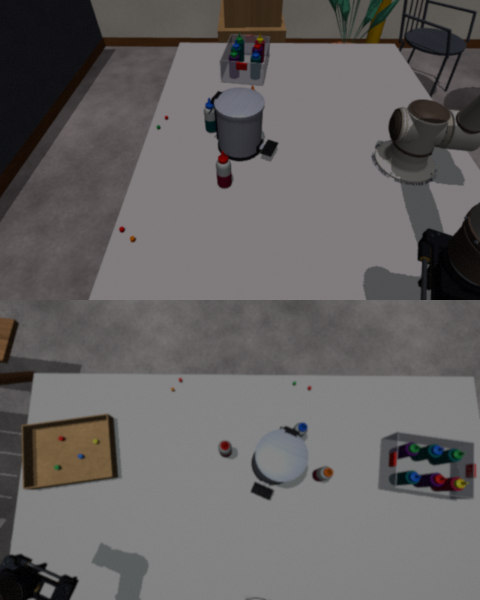

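The stacked views show the bin centre-table with its pedal facing the robot (side crop about (268,148), top crop about (262,491)). A red bottle stands to its left and two more stand right and behind. This agrees with the networks: the pad is about 118 mm from the bin's centre, and the bin's yaw is about -24°, close to the tool's x axis. I'll hover short of the pad with the fingers shut.

Call:
carry_out(steps=[[[0.4,0.5,0],0],[[1.6,1.9,0],0],[[3.6,4.2,0],0],[[6.4,7.4,0],0],[[9.2,10.7,0],0],[[12,14,0],0],[[14.8,17.2,0],0],[[17.6,20.5,0],0],[[20.4,23.7,0],0],[[23.2,27,0],0],[[26,30.2,0],0],[[28.8,33.5,0],0],[[31.6,36.7,0],0],[[34.4,40,0],0],[[36.8,42.8,0],0],[[38.4,44.6,0],0],[[39.6,46,0],0],[[40,46.5,0],0],[[40,46.5,0],0],[[40,46.5,0],0]], gripper=-1)

```text
time_s: 2.5
tcp_pos: [0.4305, -0.0012, 0.2226]
ee_rot: [[0.927, -0.374, 0.0], [-0.374, -0.927, 0.0], [0.0, -0.0, -1.0]]
wrist_force: [-0.2, -0.5, 0.5]
gripper_width: 0.007
```

Run:
```python
from h import *
np.set_printoptions(precision=4,suppress=True)
a=save('wrist','w1.png')
s=r.sense(); R=np.array(s['ee_rot']); p=np.array(s['tcp_pos'])
T=np.array(r.calibration('wrist')['world_from_camera'])
print('cam in tool',R.T@(T[:3,3]-p),'axis',R.T@-T[:3,2])
for c in('wrist','side','top'):
    if c!='wrist': r.capture(c)
    for t in('bin','pedal_pad','lid_front'):
        for d in r.place_of(c,t): print(c,t,np.array(d['centre']),round(d['confidence'],2),'tool',R.T@(np.array(d['centre'])-p))
print(s['time_s'],p,R,s['wrist_force'],s['joints'])
```

```text
cam in tool [ 0.0775  0.     -0.1614] axis [-0.2851  0.001   0.9585]
wrist pedal_pad [ 0.4774 -0.0203  0.0398] 0.65 tool [0.0507 0.0005 0.1828]
side bin [ 0.5892 -0.0662  0.0019] 0.7 tool [0.1716 0.0013 0.2207]
side pedal_pad [ 0.4782 -0.0221  0.0405] 0.55 tool [0.0522 0.0018 0.1821]
side lid_front [ 0.5126 -0.035   0.2016] 0.69 tool [0.0889 0.0009 0.021 ]
top bin [ 0.5856 -0.0683  0.0003] 0.67 tool [0.169  0.0046 0.2223]
top pedal_pad [ 0.4749 -0.0215  0.0447] 0.51 tool [0.0489 0.0025 0.1779]
top lid_front [ 0.5093 -0.0344  0.2031] 0.94 tool [0.0856 0.0016 0.0195]
2.55 [ 0.4305 -0.0009  0.2226] [[ 0.9276 -0.3737  0.0001]
 [-0.3737 -0.9276  0.0001]
 [ 0.     -0.0002 -1.    ]] [-0.3801  0.1567 -0.0954] [ 21.6615   2.6506 -25.0103  -0.0071 -62.3316  46.3979]
```

View pics/w1.png

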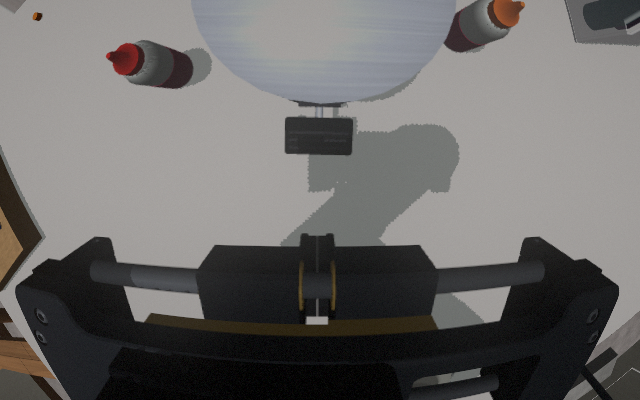

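The wrist view shows the pad at about (318,135), centred in front of the bin and aligned with the tool. The wrist camera sits 77 mm out on the tool's +x side, towards the bin, and would meet the bin wall. I'll turn the tool half a turn so the camera faces away.

Call:
carry_out(steps=[[[0,0,0],3],[[0,0,0],9],[[0,0,0],16],[[0,0,0],24],[[0,0,0],32],[[0,0,0],40],[[0,0,0],48],[[0,0,0],56],[[0,0,0],64],[[0,0,0],72],[[0,0,0],79],[[0,0,0],85],[[0,0,0],89],[[0,0,0],90]])

```text
time_s: 4.5
tcp_pos: [0.4307, -0.0014, 0.2225]
ee_rot: [[-0.375, -0.927, -0.0], [-0.927, 0.375, -0.0], [0.0, 0.0, -1.0]]
wrist_force: [-0.5, -0.8, 0.3]
gripper_width: 0.004
```

Call:
carry_out(steps=[[[0,0,0],3],[[0,0,0],9],[[0,0,0],16],[[0,0,0],24],[[0,0,0],32],[[0,0,0],40],[[0,0,0],48],[[0,0,0],56],[[0,0,0],64],[[0,0,0],72],[[0,0,0],79],[[0,0,0],85],[[0,0,0],89],[[0,0,0],90.5],[[0,0,0],90.5],[[0,0,0],90.5]])

```text
time_s: 6.1
tcp_pos: [0.4307, -0.0014, 0.2225]
ee_rot: [[-0.924, 0.382, -0.0], [0.382, 0.924, -0.0], [0.0, -0.0, -1.0]]
wrist_force: [-0.1, 0.5, 0.3]
gripper_width: 0.002
```

Call:
carry_out(steps=[[[0,0,0.5],0],[[0,0,1.8],0],[[0,0,3.8],0],[[0,0,6],0],[[0,0,8.2],0],[[0,0,10.4],0],[[0,0,12.6],0],[[0,0,14.4],0],[[0,0,15.6],0],[[0,0,16],0],[[0,0,16],0],[[-0.4,0,16],0],[[-1.2,-0.1,16],0],[[-2,-0.1,16],0],[[-2.8,-0.1,16],0],[[-3.4,-0.1,16],0],[[-3.7,-0.1,16],0],[[-3.7,-0.1,16],0],[[-3.7,-0.1,16],0]])

```text
time_s: 8.0
tcp_pos: [0.4643, -0.0166, 0.0624]
ee_rot: [[-0.924, 0.382, -0.001], [0.382, 0.924, -0.0], [0.001, -0.0, -1.0]]
wrist_force: [-0.4, 1.0, 0.3]
gripper_width: 0.002
```

Run:
```python
from h import *
np.set_printoptions(precision=4,suppress=True)
a=save('side','s2.png'); b=save('top','t2.png')
s=r.sense(); R=np.array(s['ee_rot']); p=np.array(s['tcp_pos'])
ims=[]
for n,im in(('side',a),('top',b)):
    c=r.calibration(n);K=np.array(c['camera_matrix']);T=np.linalg.inv(np.array(c['world_from_camera']))
    q=T[:3,:3]@p+T[:3,3]; u=K@[q[0],-q[1],-q[2]];u=(u/u[2])[:2].astype(int);print(n,u)
    x=min(max(u[0]-80,0),480);y=min(max(u[1]-60,0),280)
    ims.append(cv2.resize(im[y:y+100,x:x+160],(800,500),interpolation=cv2.INTER_CUBIC)[:,:,::-1])
    for t in('pedal_pad','lid_front','bin'):
        for d in r.place_of(n,t): print(n,t,R.T@(np.array(d['centre'])-p),round(d['confidence'],2))
cv2.imwrite('pics/st2.png',cv2.resize(np.vstack(ims),(480,600)))
print(s['time_s'],p,s['wrist_force'],s['joints'])
```

```text
side [364 191]
side pedal_pad [-0.0153  0.0049  0.0228] 0.63
side lid_front [-0.0506  0.0024 -0.1404] 0.61
side bin [-0.1325 -0.0009  0.0594] 0.95
top [347 258]
top lid_front [-0.0515  0.001  -0.1406] 0.55
top bin [-0.1308 -0.0008  0.0618] 0.75
8.1 [ 0.4642 -0.0165  0.0625] [ 0.19   -0.6946 -0.325 ] [  18.0862   17.8254  -33.5342    0.0019  -38.6668 -130.5398]
```

View pics/st2.png

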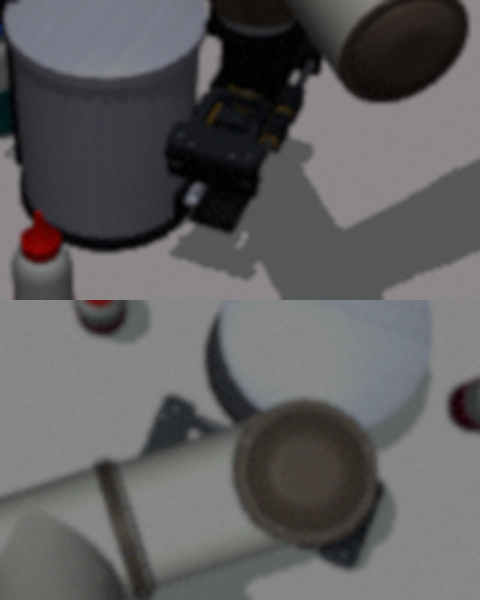

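The crops show the shut fingers over the outer half of the pad (side crop about (215,205)), with a gap between the gripper body and the bin wall and the lid clear. The measured tool radius is about 132 mm. Pressing now.

Call:
carry_out(steps=[[[0,0,0.4],0],[[0,0,1.0],0],[[0,0,1.6],0],[[0,0,2.0],0],[[0,0,2.2],0],[[0,0,2.4],0],[[0,0,2.6],0],[[0,0,2.8],0],[[0,0,3.0],0],[[0,0,3.2],0]])

```text
time_s: 9.4
tcp_pos: [0.4634, -0.0163, 0.0309]
ee_rot: [[-0.924, 0.382, -0.002], [0.382, 0.924, -0.0], [0.002, -0.001, -1.0]]
wrist_force: [-4.8, 3.3, 7.0]
gripper_width: 0.006
```

Run:
```python
from h import *
np.set_printoptions(precision=4,suppress=True)
a=save('side','s3.png')
s=r.sense(); R=np.array(s['ee_rot']); p=np.array(s['tcp_pos'])
for t in('pedal_pad','lid_front','bin'):
    for d in r.place_of('side',t): print(t,np.array(d['centre']),R.T@(np.array(d['centre'])-p),round(d['confidence'],2))
cv2.imwrite('pics/s3c.png',cv2.resize(a[60:240,240:440],(667,600),interpolation=cv2.INTER_CUBIC)[:,:,::-1])
print(s['time_s'],p,s['wrist_force'],s['moment'])
```

```text
pedal_pad [ 0.4812 -0.0167  0.0298] [-0.0166  0.0065  0.0007] 0.51
lid_front [ 0.5258 -0.0423  0.2649] [-0.0671 -0.0004 -0.2345] 0.67
bin [ 0.5875 -0.0673  0.003 ] [-0.1342  0.0003  0.0273] 0.82
9.45 [ 0.4634 -0.0164  0.0305] [-3.0354  2.4569  4.665 ] [ 0.5526  0.7708 -0.0416]
```

View pics/s3c.png

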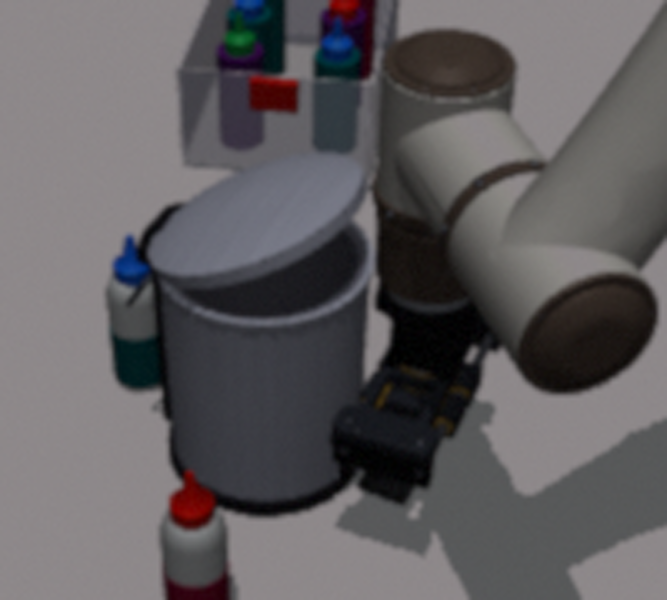

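The lid is about a third open and clear of the wrist (lid edge at (365,185), wrist at (385,200)), and nothing has shifted. Before going lower I'll check the height of the wrist housing against the rim.

Run:
```python
from h import *
s=r.sense(); p=np.array(s['tcp_pos'])
c=r.calibration('side');K=np.array(c['camera_matrix']);T=np.linalg.inv(np.array(c['world_from_camera']))
def cr(w):
    q=T[:3,:3]@w+T[:3,3];u=K@[q[0],-q[1],-q[2]];u=u[:2]/u[2];return ((u-[240,60])/.3).round()
for h in(0,.07,.1,.15,.18,.2,.22,.25,.3): print(h,cr(p+[0,0,h]))
b=np.array([.5875,-.0675,0])
f=np.array([-.924,.382,0])
print('rim front',cr(b+.083*f+[0,0,.208]),'housing inner edge r=40 at h .2',cr(p-.04*f+[0,0,.2]), 'scale',cr(p+[0,0.05,.2])-cr(p+[0,-0.05,.2]))
```

```text
0 [413. 466.]
0.07 [419. 402.]
0.1 [422. 372.]
0.15 [426. 320.]
0.18 [429. 288.]
0.2 [431. 265.]
0.22 [433. 242.]
0.25 [437. 206.]
0.3 [442. 142.]
rim front [362. 273.] housing inner edge r=40 at h .2 [378. 251.] scale [ 7. 86.]
```

Call:
carry_out(steps=[[[0,0,0.2],0],[[0,0,0.4],0],[[0,0,0.6],0],[[0,0,0.8],0],[[0,0,1.0],0],[[0,0,1.2],0],[[0,0,1.4],0],[[0,0,1.55],0],[[0,0,1.65],0],[[0,0,1.7],0]])

```text
time_s: 10.6
tcp_pos: [0.4634, -0.0164, 0.0136]
ee_rot: [[-0.924, 0.382, -0.002], [0.382, 0.924, -0.0], [0.002, -0.001, -1.0]]
wrist_force: [-2.5, 1.2, 5.2]
gripper_width: 0.007
```

Call:
carry_out(steps=[[[0,0,0.1],0],[[0,0,0.15],0],[[0,0,0.2],0],[[0,0,0.2],0]])

```text
time_s: 11.0
tcp_pos: [0.4635, -0.0164, 0.013]
ee_rot: [[-0.924, 0.381, -0.002], [0.381, 0.924, -0.001], [0.002, -0.001, -1.0]]
wrist_force: [-5.3, 3.0, 15.5]
gripper_width: 0.004
```

Run:
```python
from h import *
np.set_printoptions(precision=4,suppress=True)
a=save('side','s4.png')
s=r.sense(); R=np.array(s['ee_rot']); p=np.array(s['tcp_pos'])
for t in('pedal_pad','lid_front','bin'):
    for d in r.place_of('side',t): print(t,np.array(d['centre']),R.T@(np.array(d['centre'])-p),round(d['confidence'],2))
cv2.imwrite('pics/s4c.png',cv2.resize(a[60:240,240:440],(667,600),interpolation=cv2.INTER_CUBIC)[:,:,::-1])
print(s['time_s'],p,s['wrist_force'],s['moment'])
```

```text
pedal_pad [ 0.6959 -0.1581  0.0049] [-0.2689 -0.0424  0.0078] 0.73
pedal_pad [ 0.4799 -0.0167  0.0135] [-0.0153  0.006  -0.0005] 0.52
lid_front [ 0.6162 -0.0786  0.3545] [-0.1643  0.0003 -0.3417] 0.85
bin [ 0.5862 -0.0686 -0.0005] [-0.1333 -0.0014  0.0133] 0.72
bin [ 0.6965 -0.1618  0.    ] [-0.2709 -0.0455  0.0127] 0.44
11.05 [ 0.4635 -0.0164  0.013 ] [-5.7999  2.5082 14.979 ] [0.7217 1.463  0.0697]
```

View pics/s4c.png

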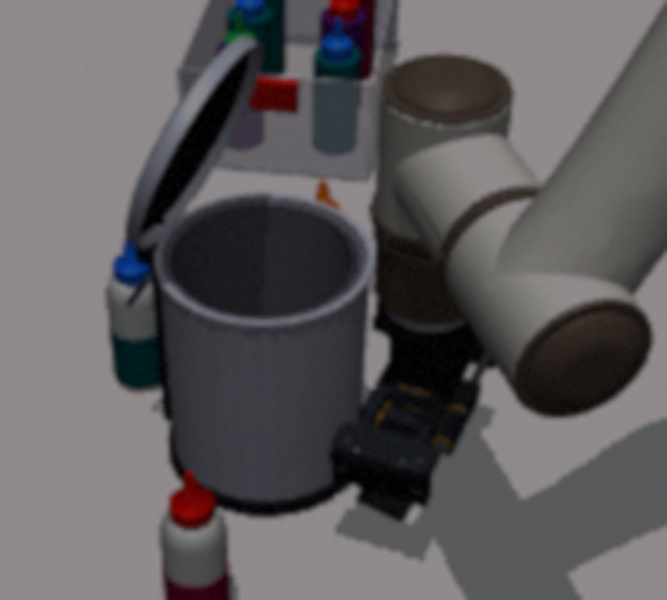

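The lid is wide open (edge at (250,45)), the pad is at its stop (about 13.5 mm, force up from 5 to 15 N), and the bin and bottles are where they were. Holding now with a small downward preload.

Call:
carry_out(steps=[[[0,0,0.12],0],[[0,0,0.12],0],[[0,0,0.12],0],[[0,0,0.12],0],[[0,0,0.12],0],[[0,0,0.12],0],[[0,0,0.12],0],[[0,0,0.12],0],[[0,0,0.12],0],[[0,0,0.12],0],[[0,0,0.12],0],[[0,0,0.12],0],[[0,0,0.12],0],[[0,0,0.12],0],[[0,0,0.12],0],[[0,0,0.12],0],[[0,0,0.12],0],[[0,0,0.12],0],[[0,0,0.12],0],[[0,0,0.12],0]])

```text
time_s: 13.2
tcp_pos: [0.4635, -0.0164, 0.0131]
ee_rot: [[-0.925, 0.381, -0.002], [0.381, 0.925, -0.001], [0.001, -0.001, -1.0]]
wrist_force: [-5.0, 2.8, 14.9]
gripper_width: 0.004
```

Call:
carry_out(steps=[[[0,0,0.12],0],[[0,0,0.12],0],[[0,0,0.12],0],[[0,0,0.12],0],[[0,0,0.12],0],[[0,0,0.12],0],[[0,0,0.12],0],[[0,0,0.12],0],[[0,0,0.12],0],[[0,0,0.12],0],[[0,0,0.12],0],[[0,0,0.12],0],[[0,0,0.12],0],[[0,0,0.12],0],[[0,0,0.12],0],[[0,0,0.12],0],[[0,0,0.12],0],[[0,0,0.12],0],[[0,0,0.12],0]])

```text
time_s: 15.1
tcp_pos: [0.4635, -0.0164, 0.0131]
ee_rot: [[-0.925, 0.38, -0.002], [0.38, 0.925, -0.001], [0.001, -0.001, -1.0]]
wrist_force: [-4.6, 3.0, 13.8]
gripper_width: 0.009
```

Call:
carry_out(steps=[[[0,0,0],0],[[0,0,-0.1],0],[[0,0,-0.2],0],[[0,0,-0.3],0],[[0,0,-0.4],0],[[0,0,-0.5],0],[[0,0,-0.6],0],[[0,0,-0.7],0],[[0,0,-0.8],0],[[0,0,-0.9],0],[[0,0,-1.0],0],[[0,0,-1.1],0],[[0,0,-1.2],0],[[0,0,-1.3],0],[[0,0,-1.4],0],[[0,0,-1.5],0],[[0,0,-1.6],0],[[0,0,-1.7],0],[[0,0,-1.75],0],[[0,0,-1.8],0]])

```text
time_s: 17.1
tcp_pos: [0.4637, -0.0165, 0.0314]
ee_rot: [[-0.925, 0.38, -0.001], [0.38, 0.925, -0.001], [0.001, -0.001, -1.0]]
wrist_force: [-2.4, -0.0, 4.9]
gripper_width: 0.005
```

Call:
carry_out(steps=[[[0,0,0.05],0],[[0,0,0],0],[[0,0,-0.05],0],[[0,0,-0.1],0],[[0,0,-0.15],0],[[0,0,-0.2],0],[[0,0,-0.25],0],[[0,0,-0.3],0],[[0,0,-0.35],0],[[0,0,-0.4],0],[[0,0,-0.45],0],[[0,0,-0.5],0],[[0,0,-0.55],0],[[0,0,-0.6],0]])

```text
time_s: 18.5
tcp_pos: [0.4642, -0.0167, 0.0378]
ee_rot: [[-0.925, 0.38, -0.0], [0.38, 0.925, -0.001], [-0.0, -0.001, -1.0]]
wrist_force: [-1.8, -0.6, 5.4]
gripper_width: 0.004
```

Still in contact at 37.8 mm and 5 N, so I'll ease up the last few millimetres.

Call:
carry_out(steps=[[[0,0,0],0],[[0,0,-0.04],0],[[0,0,-0.08],0],[[0,0,-0.12],0],[[0,0,-0.16],0],[[0,0,-0.2],0],[[0,0,-0.24],0],[[0,0,-0.28],0],[[0,0,-0.32],0],[[0,0,-0.36],0],[[0,0,-0.4],0],[[0,0,-0.44],0],[[0,0,-0.5],0],[[0,0,-0.56],0]])

```text
time_s: 19.9
tcp_pos: [0.4642, -0.0167, 0.0435]
ee_rot: [[-0.925, 0.38, -0.0], [0.38, 0.925, -0.001], [-0.0, -0.001, -1.0]]
wrist_force: [-0.1, 0.3, -0.4]
gripper_width: -0.002
```

Call:
carry_out(steps=[[[0,0,-0.2],0],[[0,0,-0.5],0],[[0,0,-1],0],[[0,0,-1.5],0],[[0,0,-1.8],0],[[0.3,0,-2],0],[[1,0,-2],0],[[2,0,-2],0],[[3,0,-2],0],[[4,0,-2],0],[[5,0,-2],0],[[5.5,0,-2],0],[[5.5,0,-2],0],[[5.5,0,-2],0]])

```text
time_s: 21.3
tcp_pos: [0.4137, 0.0045, 0.0636]
ee_rot: [[-0.925, 0.379, 0.001], [0.379, 0.925, -0.001], [-0.001, -0.001, -1.0]]
wrist_force: [-0.4, 0.6, 0.2]
gripper_width: 0.007
```

Run:
```python
from h import *
np.set_printoptions(precision=4,suppress=True)
for n in('side','top'):
    a=save(n,n+'5.png')
    for t in('pedal_pad','lid_front','bin','bottle_a'):
        for d in r.place_of(n,t): print(n,t,np.array(d['centre']),round(d['confidence'],2))
    if n=='side': cv2.imwrite('pics/s5c.png',cv2.resize(a[60:240,240:440],(667,600),interpolation=cv2.INTER_CUBIC)[:,:,::-1])
s=r.sense();print(s['time_s'],s['tcp_pos'],s['wrist_force'])
```

```text
side pedal_pad [ 0.481  -0.0214  0.0387] 0.57
side lid_front [ 0.5127 -0.0353  0.2014] 0.67
side bin [ 0.5862 -0.067   0.0044] 0.81
side bottle_a [ 0.6968 -0.1581  0.0001] 0.87
side bottle_a [ 0.6296  0.1163 -0.0002] 0.7
top pedal_pad [ 0.4733 -0.0222  0.0429] 0.55
top lid_front [ 0.5092 -0.0336  0.2058] 0.8
top lid_front [ 0.5874 -0.0692 -0.0018] 0.7
top bin [ 0.5876 -0.0685 -0.002 ] 0.94
top bottle_a [ 0.5393 -0.2415 -0.0016] 0.93
top bottle_a [0.6263 0.119  0.0037] 0.72
top bottle_a [ 0.6958 -0.1564 -0.0022] 0.69
21.8 [0.4134 0.0042 0.0634] [ 0.1722 -0.1476  0.5024]
```

View pics/s5c.png

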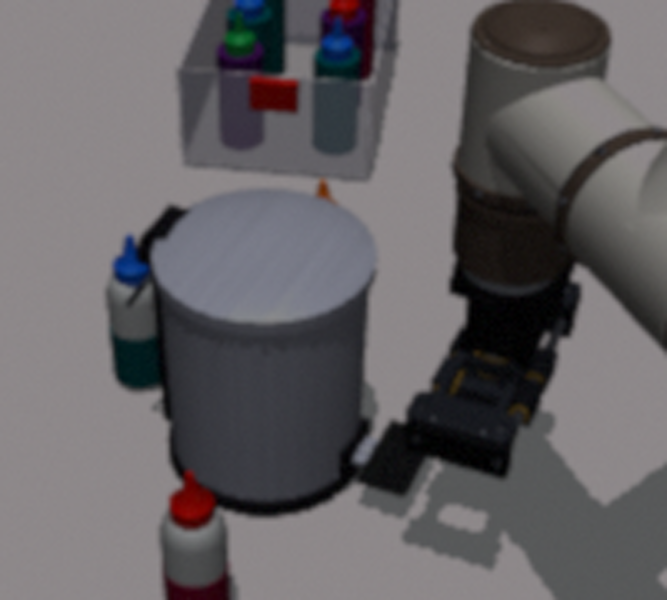

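The lid is fully shut, the pedal (395,460) is back up, the gripper is clear, and the bin and bottles stand where they were. Handing in.

```bash
python3 -c "
from station import r
print(r.finish_job())"
```

```text
the job is handed in; nothing more can be done
None
```

The pedal job is done and handed in at about 22 s of the 48 s allowed; the hand-in itself gives no verdict.

- **Press:** I pressed the pad's outer half with the shut fingertips until it hit its stop. The pad's top was then about 13.5 mm above the table, at roughly 15 N. The lid swung wide open, with its front edge measured at about 0.355 m.
- **Hold:** The lid stayed wide open for about 4.3 s.
- **Release:** I let the pedal up over about 4 s, slowing towards the end. The fingers were still in contact at 37.8 mm, just below the pad's rest height, so the lid came down without slamming. I then moved the tool about 55 mm clear.

**Last checks:**
- **Lid and pedal:** the lid front is back at about 0.20 m and the pad at about 0.04 m.
- **Bin and bottles:** all stand upright and within about 4 mm of their starting positions, which is within measurement error.
- **Contact:** wrist force is near zero, so the robot is touching nothing.

**Disagreements:**
- **Tool lean:** the moves don't allow tilting the tool, so it stayed vertical. I turned it half round to keep the wrist camera away from the bin wall.
- **Detections:** the detection networks gave a few false results, such as a pedal found at a bottle. I set these aside after comparing them with the pictures.
- **Outward force:** up to 6 N of sideways force outward from the bin showed during the press and hold. I took this as friction on the rubber pad; the bin did not move.

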